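# Spread a circlip with the pliers and hold it at the groove of a calorimeter vessel

## Robot

A 6-joint arm with a two-finger parallel gripper is mounted at the origin on the work surface. World frame = base frame: x ahead of the robot, y to its left, z up, the work surface at z = 0. Lengths are in mm, angles in rad, forces in N, time in s.
With the tool pointing down it reaches from about 350 to 875 mm from the base axis. Payload 4.2 kg.
Tool frame: the origin (TCP) lies at the very end of the fingers, on their centre line; the grasp point (between the pads) lies 19 mm behind it (robot.grip_depth is the distance from the TCP to the grasp point, in mm); y points along the fingers, z is the direction in which the jaws open and shut, and the axes are right-handed (so a half turn about y gives the same grasp; the last joint's range is limited). The gripper opens to 85 mm and grips with 20 to 120 N. Pads are 22 mm wide; open, the fingers measure 114 mm over their backs; the gripper's body (76 mm by 85 mm) begins 54 mm behind the grasp point. The pads swing forward as they close: fully open they stand 13 mm farther back than shut.
Start: joints at [-0.844, 0.385, 0.008, 0, -1.194, -0.259], TCP at [281.838, -557.823, 231.312] pointing down, gripper open.
Joint ranges: [-3.14, 3.14], [-1.21, 2.06], [-1.07, 1.41], [-3.16, 2.05], [-2.99, -0.16], [-3.1, 3.1]. Speed limits (rad/s): [2.79, 2.79, 3.14, 3.14, 3.14, 3.14].

## Interface

Orientations are given as a unit quaternion [x, y, z, w].
In Python, from cell import robot, imaging, close_job, spotter gives the robot as it stands.
- The arm moves only by the shell command python3 -m creep 'ROWS' [OPENING] [FORCE]. ROWS is JSON, one flat list of numbers, 6 for each row, row after row: the shift along the tool's x, y, z in m, then the turn, a rotation vector about the tool's x, y, z in rad. A call has 1 to 10 rows; each row is the pose to reach, as a shift and turn from the pose commanded when the call began, along the tool's axes at that moment; what a row does not reach only later rows make up. A row lasts 1/8 s, in which the tool goes at most 62.5 mm and 10.7 degrees, less where a joint would pass 70% of its speed; a pose out of reach is approached as far as the arm can. A call with a gripper value outside its range is refused whole. OPENING is the opening in per cent of the stroke, from 0 (shut) to 100 (fully open), set as the call begins (- or left out, the last holds). The fingers move at their own pace and stop on an object; FORCE is the grip in N (left out, the last holds). Time passes only in rows, so rows that repeat a pose let the fingers close. It gives the time, the measured TCP pose, the force and the opening at its end, in the units of the state.
- robot.sense(): the state, without advancing time (a new reading comes with each control period).
- imaging.camera(name): name is "scene" or "top" or "wrist"; returns a dict with "frame" (400x640x3 uint8, red, green, blue), "mtx" (3x3 intrinsics, pixels), "T" (4x4, takes a point from camera to world coordinates). Camera axes: x right, y up, looking along -z (the intrinsics and any distortion apply to the point x, -y, -z); pixel columns grow to the right and rows downward; lengths in mm; the calibration is good to about 2 mm. The wrist camera is an equidistant fisheye: a pixel r from the principal point sees the ray r / f radians off the axis. A picture is of the moment at which its call begins. There is no depth.
- close_job(): hands the job in, once; it reports no verdict.
Trained networks look in a picture, given as the dict that the camera call returned (one of the last four; its "shot" number tells which), for a name from the list of things; names that differ only in an ending like _2 or _b are one class to them, and where a whole thing is asked for, a point or a joint stands for the part that bears it (a point fixed in the world has none). Each returns a list of dicts, best first, with "confidence" (0 to 1); they miss things now and then, are a little off and sometimes report something else, mostly with a low value. They report only what shows in the picture. A call takes as long as a camera call. They do not tell look-alikes from the thing itself.
- spotter.regions_of(picture, query): "region" (400x640 bool, what is visible of it) and "box" ([left, top, right, bottom] in pixels, round what is visible of it).
The state is a dict: "clock": time; "qpos": joint angles; "joint_vel": joint speeds; "tau": joint torques, N m; "eef_pos": TCP position; "tool_rot": TCP orientation; "contact_force": force on the tool from outside, world axes, zero at the start; "wrist_torque": the same for the moment, N m; "width": finger opening in mm.
Only numpy, scipy, OpenCV 4.12 (cv2) and the standard library are available. Lean on these libraries where they do the work, as an engineer would, in place of code of your own. Each camera call takes 0.05 s, during which the arm holds its last target.

## Task

Bring the circlip to its groove on the neck of the calorimeter vessel: it is already on the tips of the circlip pliers, so take the pliers off their rest by both handles, squeeze the handles to the stop to spread the ring, and slide it level and without force over the neck from above, down to the dark groove just above the brass collar. Finish while still holding: do not let go, keep the handles squeezed so that the ring stays spread around the groove, with the arm still, so that its seat can be checked. Leave the jar, the wire spool and the steel cup where they are.

Things in the scene. Friction and masses are not known exactly. Their poses are not given: they have to be found in the camera images.
- pliers_grip (a point): Gripping place of the pliers: midway between the two blue handle sleeves, at their mid-height, 45 mm above the bench at the start. x axis along the pliers to the tips, y across the handles, z up. Over both sleeves they measure 55 mm here at rest (75 mm at the handle ends), and 30 mm with parallel outer sides when squeezed to the stop. Sleeves: 63 mm back and 22 mm ahead of here, 10 mm thick, 14 mm high.
- handle_left (a joint): Angle of each handle (rad; the two move as mirror images): 0 = sprung open, as at the start; 0.17 = squeezed to the stop screw. At the gripping place about 5 N on each handle begins to move it and 10 N reaches the stop, which takes any further grip: the ring cannot be overspread. Let go, the handles spring open and the ring closes.
- pliers: Circlip pliers for outside rings, with tips bent down 90 degrees and the ring on them (the lugs stay on by themselves); 205 mm long, about 0.2 kg. Origin at the rivet, 72 mm ahead of the gripping place, at handle mid-height; x axis to the tips, z up. Squeezing the handles moves the tips apart.
- ring_centre (a point): Centre of the spread circlip's opening, at mid-thickness; axes as the pliers'. It is 158 mm ahead of the gripping place and 14 mm below handle mid-height (within 1 mm at any squeeze). Spring steel, flat, parallel to the pliers, 2.5 mm thick, gap towards the handles. Opening 36.5 mm at rest (too small for the neck), 40 mm at handle angle 0.08, 44.5 mm at the stop. Jaws 11 mm above it.
- groove (a point): Middle of the circlip groove, on the upright axis of the vessel's neck, 127.75 mm above the bench. The groove is a dark band 3.5 mm high, 36.8 mm in diameter; directly below it is the flat top of the brass collar (62 mm across, top 126 mm above the bench): a ring lowered onto the collar is at the groove, its mid-plane 0.5 mm below this point.
- neck_top (a point): Centre of the neck's top face, 13 mm above the groove's middle, 141 mm above the bench. The neck is 40 mm in diameter and tapers to 34 mm over its top 4 mm; a valve stem 16 mm in diameter stands 13 mm higher on its axis, a thin brass terminal 6 mm high beside it.
- vessel: Polished steel calorimeter vessel clamped in a grey bench holder 110 mm square, 34 mm high; it does not move. Origin under the holder's centre, on the neck's axis. Below the collar is a knurled cap 76 mm across, 92 to 112 mm up. The pliers may come from any side.
- rest: Grey tool rest fixed to the bench, base plate 175 x 100 x 6 mm; origin on the bench below the gripping place, x axis to the pliers' tips. Two ridges carry the pliers: one 90 mm wide, 50 mm behind the gripping place, and one 40 mm wide, 72 mm ahead of it; between them the handles are free underneath, 32 mm above the base plate.
- jar: Bystander: amber jar with a white cap, 56 mm in diameter, 75 mm high; origin at its underside.
- spool: Bystander: spool of copper-coloured wire with white flanges, 44 mm in diameter, 30 mm high; origin at its underside.
- cup: Bystander: open steel cup, 44 mm in diameter, 42 mm high; origin at its underside.
Mind the look-alikes: they are no part of the job. Of the things shaped like the vessel, the steel one is meant.

How it is judged:
By the outcome, as a careful person would: the job done as asked, in the order asked, and still so for the second after the job is handed in, while the arm keeps its last pose, push and grip.
It also fails if it takes over 45 s, if anything falls off the work surface, if the arm or the gripper's body presses on something with over 40 N, if the wrist force passes 120 N, or if a joint passes its speed limit or range.

## Working session

There is one attempt and no reset: what is moved stays moved. The work goes in short steps, Python scripts to look and compute and a shell command to move; the robot and the scene stay as the last step left them, time stands still between calls to the robot, and variables do not carry over. Pictures are saved under pics/ and viewed, and the job is handed in when it is done.

```bash
ls; mkdir -p pics; python3 - <<'E'
from cell import robot, imaging, spotter
import cv2
for n in ["scene","top","wrist"]:
    p=imaging.camera(n); cv2.imwrite(f"pics/{n}0.png",p["frame"][:,:,::-1]); print(n,p["mtx"].tolist(),p["T"].round(3).tolist(),p.keys())
s=robot.sense(); print(s)
E
```

```text
pics
scene [[470.7064178483118, 0.0, 306.481657299553], [0.0, 470.7064178483118, 203.91593132054632], [0.0, 0.0, 1.0]] [[0.81, -0.429, 0.401, 961.784], [0.587, 0.6, -0.543, -596.44], [-0.008, 0.675, 0.738, 910.217], [0.0, 0.0, 0.0, 1.0]] dict_keys(['frame', 'mtx', 'T', 'shot'])
top [[488.61880886577967, 0.0, 311.35975626850444], [0.0, 488.61880886577967, 196.99036804930142], [0.0, 0.0, 1.0]] [[-0.006, 0.995, -0.104, 390.113], [-1.0, -0.004, 0.024, 26.969], [0.024, 0.104, 0.994, 1365.528], [0.0, 0.0, 0.0, 1.0]] dict_keys(['frame', 'mtx', 'T', 'shot'])
wrist [[309.70691628693146, 0.0, 315.6610560248979], [0.0, 309.70691628693146, 201.68263934614555], [0.0, 0.0, 1.0]] [[-0.451, -0.85, -0.272, 211.819], [0.892, -0.43, -0.139, -593.148], [0.001, -0.306, 0.952, 373.638], [0.0, 0.0, 0.0, 1.0]] dict_keys(['frame', 'mtx', 'T', 'shot'])
{'clock': 0.15, 'qpos': array([-8.44420998e-01,  3.85379538e-01,  6.94074041e-03, -3.47069543e-04,
       -1.19396726e+00, -2.58623995e-01]), 'joint_vel': array([-0.00163077, -0.00232842,  0.00351964,  0.00323828,  0.00155804,
       -0.00025111]), 'tau': array([ 7.59143240e-04, -3.92679870e+01,  1.88582593e+01,  4.18855593e+00,
       -3.42363397e-03, -2.87764564e-06]), 'eef_pos': array([ 281.63441291, -557.46760739,  230.47421692]), 'tool_rot': array([-0.687311  , -0.16365892,  0.1639961 ,  0.68842184]), 'contact_force': array([-0.20810865,  0.51548705,  1.02513645]), 'wrist_torque': array([ 0.04100593, -0.04842762,  0.01113891]), 'width': 85.53896918551496}
```

View pics/scene0.png

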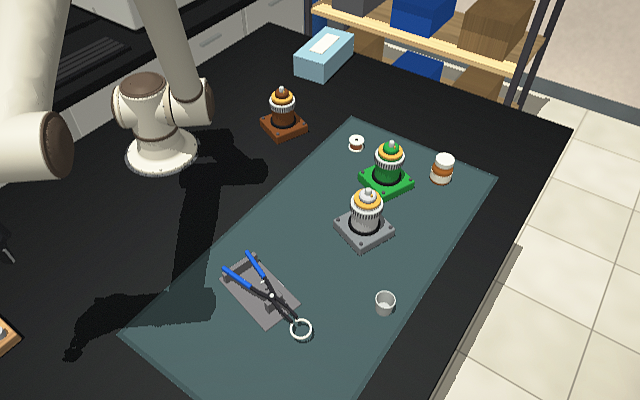

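View pics/top0.png

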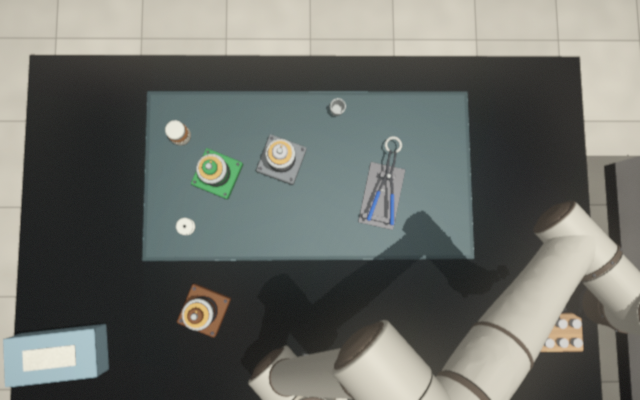

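View pics/wrist0.png

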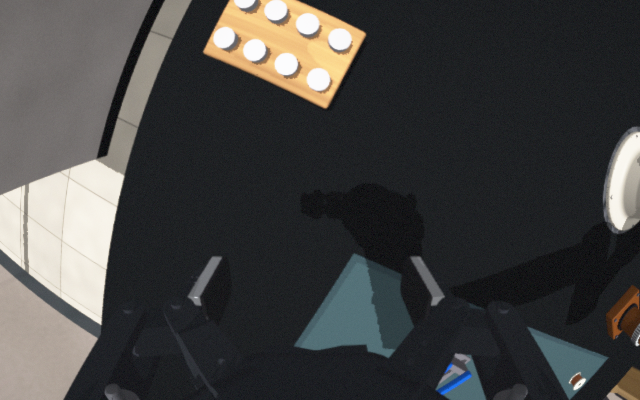

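```bash
cat > h.py <<'E'
import numpy as np, cv2
from scipy.spatial.transform import Rotation as R
def ray(p,u,v):
    K=p["mtx"];T=p["T"]
    d=np.array([(u-K[0,2])/K[0,0],-(v-K[1,2])/K[1,1],-1.]); d=T[:3,:3]@d
    return T[:3,3],d/np.linalg.norm(d)
def onz(p,u,v,z):
    o,d=ray(p,u,v); return o+d*(z-o[2])/d[2]
def proj(p,X,fish=False):
    K=p["mtx"];T=p["T"]; c=(np.asarray(X,float)-T[:3,3])@T[:3,:3]
    x,y,z=c[...,0],-c[...,1],-c[...,2]
    if fish:
        r=np.hypot(x,y); th=np.arctan2(r,z); s=th/np.maximum(r,1e-9)
        return np.stack([K[0,0]*x*s+K[0,2],K[1,1]*y*s+K[1,2]],-1)
    return np.stack([K[0,0]*x/z+K[0,2],K[1,1]*y/z+K[1,2]],-1)
def crop(p,box,s,fn,pts=None):
    l,t,r,b=box; im=p["frame"][:,:,::-1][t:b,l:r].copy()
    im=cv2.resize(im,None,fx=s,fy=s,interpolation=cv2.INTER_CUBIC)
    if pts is not None:
        for q in pts: cv2.circle(im,tuple(int(x) for x in ((np.array(q)-[l,t]+.5)*s)),2,(0,0,255),-1)
    cv2.imwrite(fn,im)
E
python3 - <<'E'
from cell import robot, imaging, spotter
from h import *
import pickle
P={n:imaging.camera(n) for n in ["top","scene"]}
pickle.dump(P,open("p0.pkl","wb"))
for n in P:
    for q in ["pliers","vessel","rest","ring_centre","handle_left","jar","spool","cup"]:
        for d in spotter.regions_of(P[n],q)[:4]:
            m=d["region"]; v,u=np.nonzero(m); print(n,q,round(d["confidence"],2),np.round(d["box"]),u.mean().round(1),v.mean().round(1),m.sum())
crop(P["top"],(250,90,420,240),4.5,"pics/t1.png")
crop(P["scene"],(210,170,410,350),4,"pics/s1.png")
E
```

```text
top pliers 0.59 [366. 149. 398. 228.] 385.7 190.7 439
top pliers 0.2 [329.  98. 346. 114.] 337.4 106.2 190
top vessel 0.77 [257. 129. 311. 182.] 281.3 158.7 1572
top vessel 0.74 [190. 152. 242. 197.] 217.0 172.9 1617
top vessel 0.63 [180. 284. 231. 336.] 203.7 309.0 1730
top rest 0.65 [360. 162. 404. 232.] 380.5 194.8 1847
top ring_centre 0.59 [367. 140. 399. 229.] 385.5 188.7 515
top handle_left 0.76 [369. 151. 397. 218.] 380.1 188.0 280
top handle_left 0.74 [175. 220. 195. 236.] 185.5 225.3 244
top jar 0.65 [178. 221. 195. 235.] 185.3 225.8 231
top spool 0.79 [179. 219. 195. 235.] 185.2 225.9 225
top cup 0.69 [330.  99. 346. 116.] 337.7 105.4 214
top cup 0.6 [258. 136. 304. 184.] 281.0 159.1 1620
scene pliers 0.94 [225. 249. 312. 337.] 264.5 290.7 812
scene vessel 0.8 [334. 184. 399. 256.] 364.1 221.4 2468
scene vessel 0.6 [358. 137. 412. 204.] 387.2 171.8 1985
scene vessel 0.58 [260.  89. 304. 142.] 282.8 117.0 1625
scene rest 0.8 [220. 250. 300. 330.] 258.5 292.3 2450
scene ring_centre 0.69 [221. 251. 314. 340.] 267.4 293.1 886
scene handle_left 0.87 [246. 248. 301. 318.] 268.2 283.2 423
scene jar 0.72 [433. 152. 452. 184.] 442.2 168.1 604
scene spool 0.8 [348. 135. 362. 150.] 355.8 142.7 199
scene cup 0.97 [376. 290. 394. 317.] 384.2 302.6 397
```

View pics/t1.png

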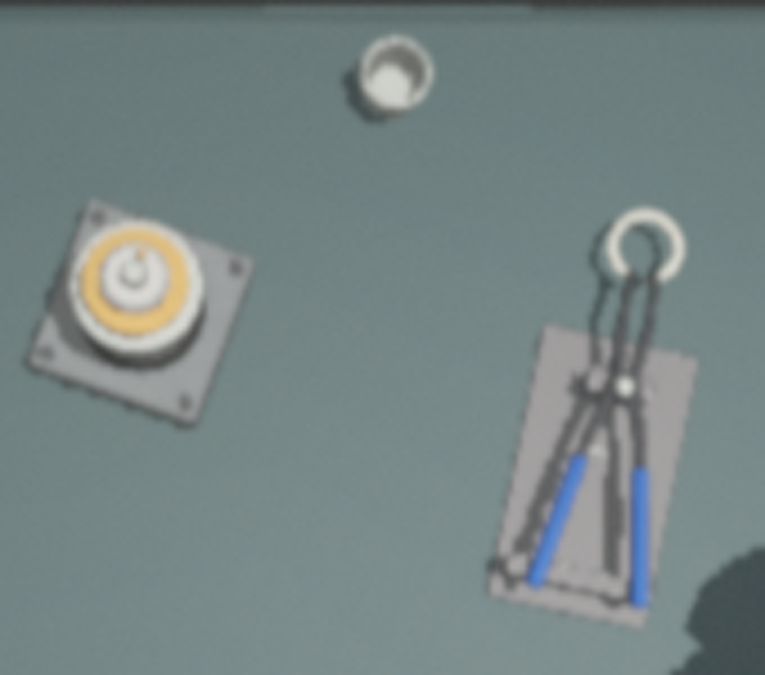

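View pics/s1.png

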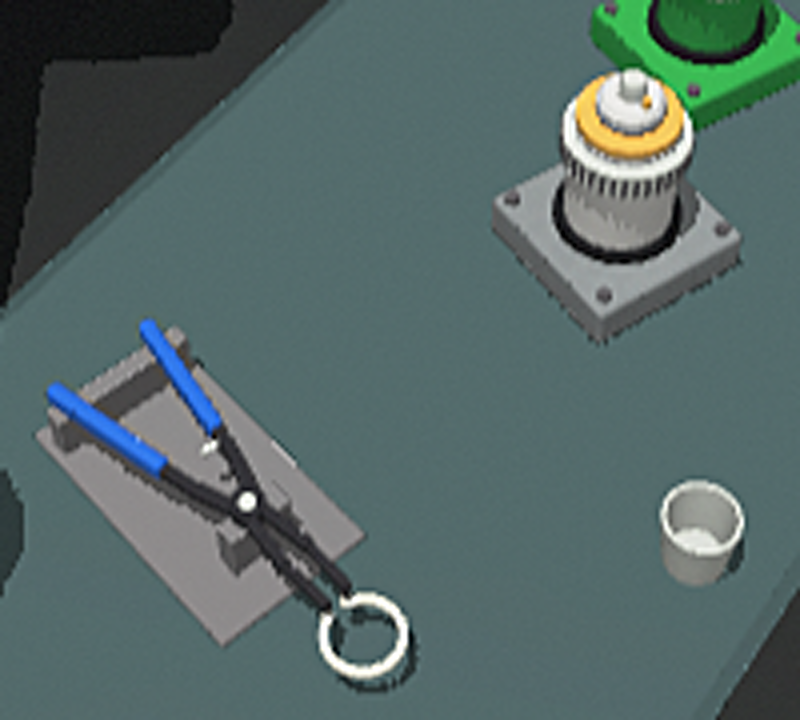

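```bash
python3 - <<'E'
from h import *
import pickle
P=pickle.load(open("p0.pkl","rb"))
def t(x,y): return (x+.5)/4.5-.5+250,(y+.5)/4.5-.5+90
def s(x,y): return (x+.5)/4-.5+210,(y+.5)/4-.5+170
def pr(n,a,b,z):
    print(n,onz(P["top"],*t(*a),z).round(1) if a else "",onz(P["scene"],*s(*b),z).round(1) if b else "")
pr("ring",(646,248),(364,638),31)
pr("rearL",(534,585),(150,325),49)
pr("rearR",(641,604),(55,392),49)
pr("frL",(580,458),(215,430),49)
pr("frR",(640,469),(162,468),49)
pr("rivet",(625,386),(247,502),53)
pr("stemtop",(133,271),(632,78),154)
pr("collar",(134,281),(630,115),126)
pr("necktop",(133,275),(631,100),141)
for n,a,b in [("c1",(92,200),(495,208)),("c2",(251,261),(632,312)),("c3",(195,420),(740,240)),("c4",(30,362),(0,0))]: pr(n,a,b,34)
for n,a,b in [("p1",(544,324),(222,645)),("p2",(698,358),(364,536)),("p3",(643,625),(37,436)),("p4",(490,594),None)]: pr(n,a,b,6)
E
```

```text
ring [ 675.9 -234.7   31. ] [ 677.4 -235.8   31. ]
rearL [ 466.2 -158.7   49. ] [ 469.2 -158.1   49. ]
rearR [ 454.4 -223.    49. ] [ 456.6 -223.7   49. ]
frL [ 542.9 -188.    49. ] [ 544.4 -191.4   49. ]
frR [ 536.1 -224.3   49. ] [ 536.7 -226.5   49. ]
rivet [ 586.2 -215.6   53. ] [ 588.5 -218.1   53. ]
stemtop [636.8  77.7 154. ] [636.1  76.2 154. ]
collar [636.7  78.3 126. ] [638.3  75.2 126. ]
necktop [637.2  78.3 141. ] [639.   72.6 141. ]
c1 [705.7 108.   34. ] [573.6  39.4  34. ]
c2 [667.4  10.2  34. ] [682.2  19.8  34. ]
c3 [568.8  44.9  34. ] [707.  103.9  34. ]
c4 [604.9 145.6  34. ] [198.5  -2.   34. ]
p1 [ 632.7 -174.1    6. ] [ 611.5 -272.1    6. ]
p2 [ 610.9 -270.8    6. ] [ 633.3 -176.8    6. ]
p3 [ 443.5 -232.1    6. ] [ 443.7 -233.4    6. ]
p4 [ 463.2 -137.3    6. ]
```

```bash
cat >> h.py <<'E'
def plan(robot,tcp,yaw,half=None):
    """tcp target mm, pliers x-axis yaw (rad), tool down. prints shift (m) and rotvec in tool axes"""
    s=robot.sense(); Rc=R.from_quat(s["tool_rot"]); best=None
    for sg in (1,-1):
        y=np.array([0,0,-1.]); z=sg*np.array([-np.sin(yaw),np.cos(yaw),0]); x=np.cross(y,z)
        rv=(Rc.inv()*R.from_matrix(np.stack([x,y,z],1))).as_rotvec()
        if best is None or np.linalg.norm(rv)<np.linalg.norm(best): best=rv
    sh=Rc.inv().apply(np.array(tcp)-s["eef_pos"])/1000
    print("pos",s["eef_pos"].round(1),"F",s["contact_force"].round(1),"w",round(s["width"],1),"q",s["qpos"].round(2),"t",s["clock"])
    print("tool axes:",Rc.as_matrix().round(3).tolist()); print("shift",sh.round(4),"rot",best.round(4))
E
python3 - <<'E'
from cell import robot
from h import *
plan(robot,(522,-203,170),np.radians(-12.2))
E
```

```text
pos [ 281.8 -557.8  231.3] F [ 0.1 -0.1  0.3] w 85.5 q [-0.84  0.38  0.01  0.   -1.19 -0.26] t 1.05
tool axes: [[0.893, 0.0, -0.451], [0.451, -0.0, 0.893], [-0.0, -1.0, -0.0]]
shift [0.3744 0.0613 0.2084] rot [ 0.      0.6808 -0.    ]
```

```bash
python3 -m creep '[0.037,0.006,0.021,0,0.068,0, 0.075,0.012,0.042,0,0.136,0, 0.112,0.018,0.063,0,0.204,0, 0.15,0.024,0.083,0,0.272,0, 0.187,0.03,0.104,0,0.34,0, 0.225,0.036,0.125,0,0.408,0, 0.262,0.043,0.146,0,0.476,0, 0.3,0.049,0.167,0,0.545,0, 0.337,0.055,0.188,0,0.613,0, 0.3744,0.0613,0.2084,0,0.6808,0]' 100
python3 - <<'E'
from cell import robot,imaging
from h import *
plan(robot,(522,-203,26),np.radians(-12.2))
p=imaging.camera("wrist"); cv2.imwrite("pics/w1.png",p["frame"][:,:,::-1])
import pickle; pickle.dump(p,open("w1.pkl","wb")); print(p["T"].round(2).tolist())
E
```

```text
clock: 2.3
eef_pos: [522.8, -201.7, 170.1]
tool_rot: [0.703, -0.076, 0.076, -0.703]
contact_force: [-0.7, -0.0, -0.5]
width: 85.5
pos [ 522.8 -201.7  170.1] F [-0.7 -0.  -0.5] w 85.5 q [-0.08  0.33 -0.24  0.   -1.   -1.71] t 2.3
tool axes: [[0.977, 0.001, 0.213], [-0.213, -0.0, 0.977], [0.001, -1.0, -0.0]]
shift [-0.0006  0.1441 -0.0014] rot [ 0.0001 -0.0021  0.0006]
[[0.21, -0.93, -0.3, 446.2], [0.98, 0.2, 0.07, -185.07], [-0.0, -0.31, 0.95, 313.34], [0.0, 0.0, 0.0, 1.0]]
```

View pics/w1.png

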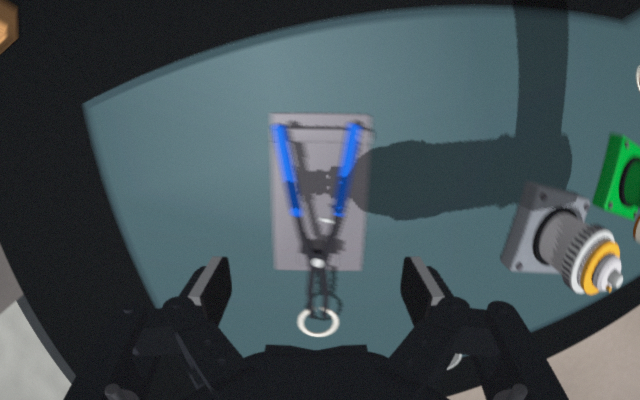

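```bash
python3 - <<'E'
from h import *
import pickle
p=pickle.load(open("w1.pkl","rb"))
def rayf(u,v):
    K=p["mtx"];a=(u-K[0,2])/K[0,0];b=(v-K[1,2])/K[1,1];th=np.hypot(a,b);k=np.sin(th)/th
    return p["T"][:3,:3]@np.array([a*k,-b*k,-np.cos(th)])
def oz(u,v,z):
    d=rayf(u,v);o=p["T"][:3,3];return o+d*(z-o[2])/d[2]
for n,u,v,z in [("ring",318,323,31),("rearL",359,126,50),("rearR",279,126,50),("frL",342,215,50),("frR",297,215,50),("rivet",317,262,53),("plate TL",270,114,6),("TR",371,114,6),("BL",274,269,6),("BR",362,269,6),("stem",614,282,154)]: print(n,oz(u,v,z).round(1))
im=p["frame"][:,:,::-1].copy()
yaw=np.radians(-12.2); c,s=np.cos(yaw),np.sin(yaw); G=np.array([522,-203,45.])
f=lambda x,y,z:G+[c*x-s*y,s*x+c*y,z]
pts=[f(158,0,-14)]+[f(158+21*np.cos(a),21*np.sin(a),-14) for a in np.linspace(0,6.28,12)]+[f(-63,32.5,5),f(-63,-32.5,5),f(0,22.5,5),f(0,-22.5,5),f(72,0,8)]
for q in proj(p,np.array(pts),True): cv2.circle(im,tuple(int(round(x)) for x in q),1,(0,0,255),-1)
cv2.imwrite("pics/w1b.png",cv2.resize(im[100:350,220:420],None,fx=3,fy=2.4))
E
```

```text
ring [ 680.9 -233.7   31. ]
rearL [ 471.  -153.2   50. ]
rearR [ 456.7 -219.5   50. ]
frL [ 546.7 -182.8   50. ]
frR [ 538.  -222.7   50. ]
rivet [ 587.7 -214.9   53. ]
plate TL [ 444.7 -231.2    6. ]
TR [ 465.6 -133.7    6. ]
BL [ 612.3 -270.6    6. ]
BR [ 633.8 -171.8    6. ]
stem [636.7  67.2 154. ]
```

View pics/w1b.png

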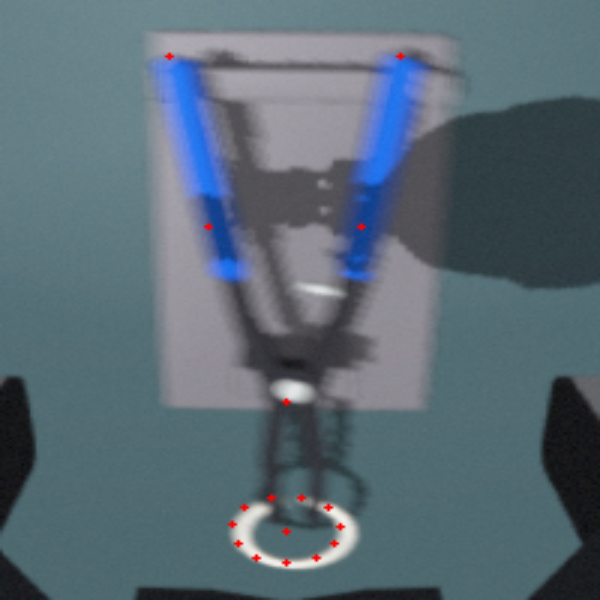

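```bash
python3 -m creep '[0,0.03,0,0,0,0, 0,0.06,0,0,0,0, 0,0.09,-0.001,0,-0.002,0, 0,0.115,-0.001,0,-0.002,0, 0,0.13,-0.001,0,-0.002,0, 0,0.14,-0.001,0,-0.002,0, 0,0.145,-0.001,0,-0.002,0, 0,0.145,-0.001,0,-0.002,0]' 
python3 - <<'E'
from cell import robot,imaging
from h import *
plan(robot,(522.5,-202,25),np.radians(-12.2))
p=imaging.camera("wrist"); cv2.imwrite("pics/w2.png",p["frame"][:,:,::-1])
p=imaging.camera("scene"); crop(p,(200,180,360,350),4,"pics/s2.png")
E
```

```text
clock: 3.35
eef_pos: [522.1, -204.0, 25.3]
tool_rot: [0.703, -0.074, 0.075, -0.703]
contact_force: [0.6, -0.9, 0.7]
width: 85.4
pos [ 522.1 -204.    25.3] F [ 0.6 -0.9  0.7] w 85.4 q [-0.08  0.51 -0.39  0.   -0.67 -1.7 ] t 3.35
tool axes: [[0.978, 0.001, 0.209], [-0.209, -0.0, 0.978], [0.001, -1.0, -0.0]]
shift [-0.      0.0003  0.0021] rot [0.     0.0021 0.0006]
```

View pics/w2.png

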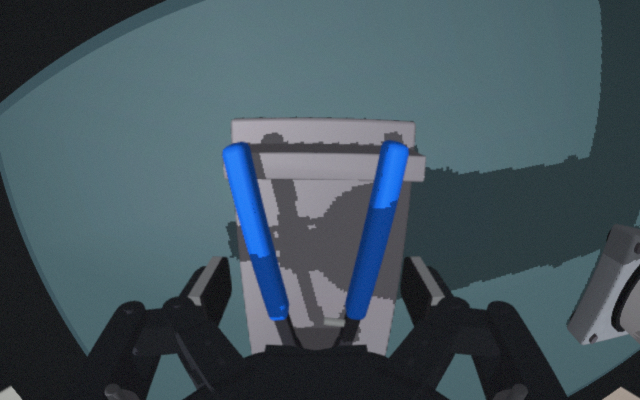

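View pics/s2.png

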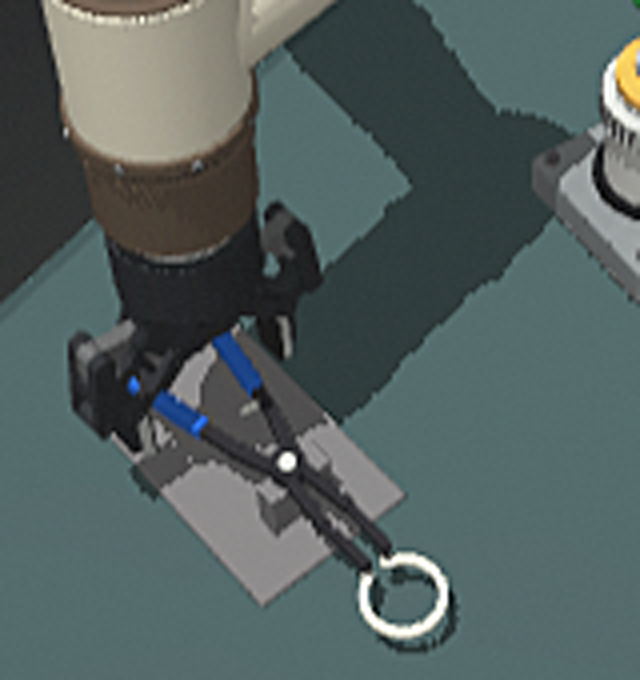

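```bash
python3 -m creep '[0,0,0.001,0,0.002,0, 0,0,0.001,0,0.002,0, 0,0,0.001,0,0.002,0, 0,0,0.001,0,0.002,0, 0,0,0.001,0,0.002,0, 0,0,0.001,0,0.002,0]' 62 40
python3 - <<'E'
from cell import robot,imaging
from h import *
plan(robot,(522.5,-202,25),np.radians(-12.2))
p=imaging.camera("wrist"); cv2.imwrite("pics/w3.png",p["frame"][:,:,::-1])
E
```

```text
clock: 4.2
eef_pos: [522.3, -203.0, 26.0]
tool_rot: [0.703, -0.075, 0.075, -0.703]
contact_force: [-1.1, 0.9, 5.4]
width: 53.3
pos [ 522.3 -203.    26. ] F [-1.1  0.9  5.4] w 53.3 q [-0.08  0.51 -0.39  0.   -0.67 -1.7 ] t 4.2
tool axes: [[0.977, 0.001, 0.211], [-0.211, -0.0, 0.977], [0.001, -1.0, -0.0]]
shift [0.     0.001  0.0011] rot [0.0002 0.0004 0.0007]
```

View pics/w3.png

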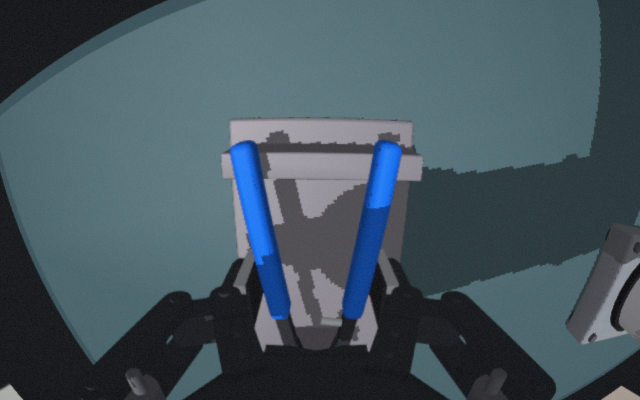

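```bash
python3 -m creep '[0,-0.0005,0.0005,0,0,0, 0,-0.001,0.0005,0,0,0, 0,-0.0015,0.0005,0,0,0, 0,-0.002,0.0005,0,0,0, 0,-0.002,0.0005,0,0,0, 0,-0.002,0.0005,0,0,0, 0,-0.002,0.0005,0,0,0]' 20 60
python3 - <<'E'
from cell import robot,imaging
from h import *
plan(robot,(522.5,-202,27),np.radians(-12.2))
p=imaging.camera("wrist"); cv2.imwrite("pics/w4.png",p["frame"][:,:,::-1])
E
```

```text
clock: 5.12
eef_pos: [522.6, -202.9, 28.4]
tool_rot: [0.703, -0.074, 0.075, -0.703]
contact_force: [-2.2, -1.3, 7.2]
width: 27.0
pos [ 522.6 -202.9   28.4] F [-2.2 -1.3  7.2] w 27.0 q [-0.08  0.5  -0.39  0.   -0.67 -1.7 ] t 5.125
tool axes: [[0.978, 0.001, 0.211], [-0.211, -0.001, 0.978], [0.001, -1.0, -0.001]]
shift [-0.0003  0.0014  0.0009] rot [0.0005 0.0005 0.0015]
```

View pics/w4.png

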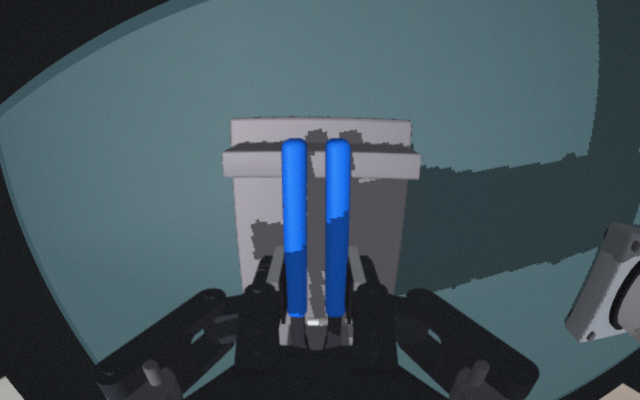

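```bash
python3 -m creep '[0,-0.001,0,0,0,0, 0,-0.003,0,0,0,0, 0,-0.007,0,0,0,0, 0,-0.013,0,0,0,0, 0,-0.021,0,0,0,0, 0,-0.03,0,0,0,0, 0,-0.04,0,0,0,0, 0,-0.05,0,0,0,0, 0,-0.055,0,0,0,0, 0,-0.055,0,0,0,0]' 20 80
python3 - <<'E'
from cell import robot,imaging
from h import *
plan(robot,(522.5,-202,27),np.radians(-12.2))
import pickle
P={n:imaging.camera(n) for n in ["scene","top","wrist"]}; pickle.dump(P,open("p5.pkl","wb"))
crop(P["scene"],(200,180,360,350),4,"pics/s5.png")
crop(P["top"],(320,90,440,240),4,"pics/t5.png")
crop(P["wrist"],(150,50,450,400),2,"pics/w5.png")
E
```

```text
clock: 6.42
eef_pos: [522.4, -202.5, 82.5]
tool_rot: [-0.703, 0.075, -0.076, 0.703]
contact_force: [0.6, -0.2, -2.9]
width: 25.9
pos [ 522.4 -202.5   82.5] F [ 0.6 -0.2 -2.9] w 25.9 q [-0.08  0.43 -0.34 -0.   -0.8  -1.7 ] t 6.425
tool axes: [[0.977, 0.001, 0.211], [-0.211, -0.0, 0.977], [0.001, -1.0, 0.0]]
shift [-0.      0.0555  0.0005] rot [-0.0001 -0.0002  0.001 ]
```

View pics/s5.png

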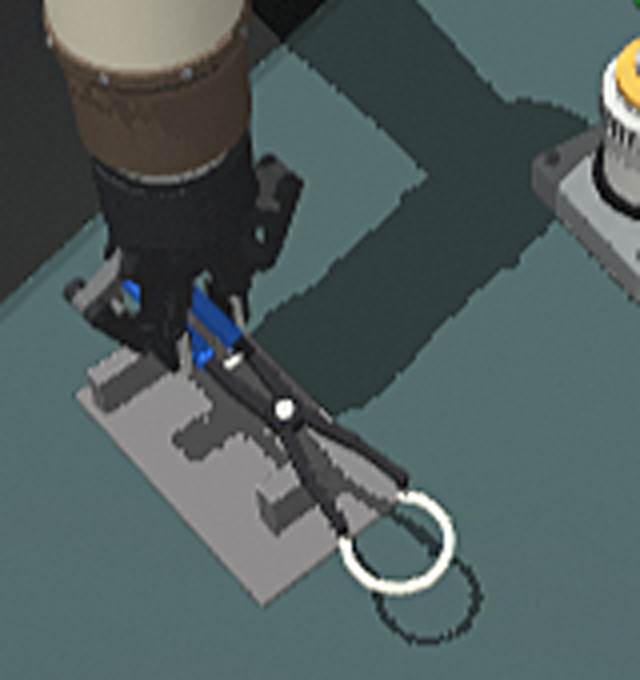

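View pics/t5.png

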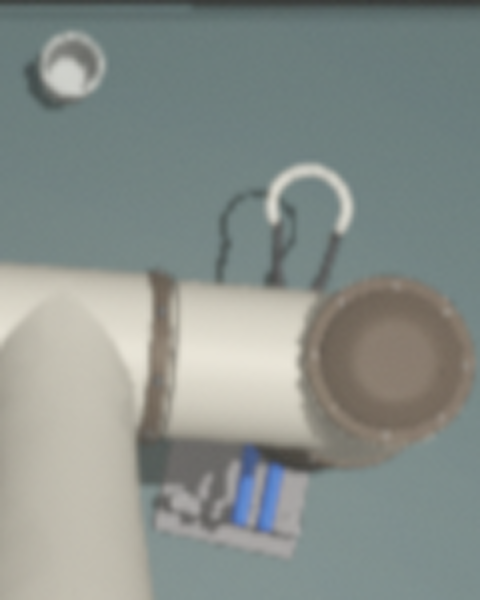

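View pics/w5.png

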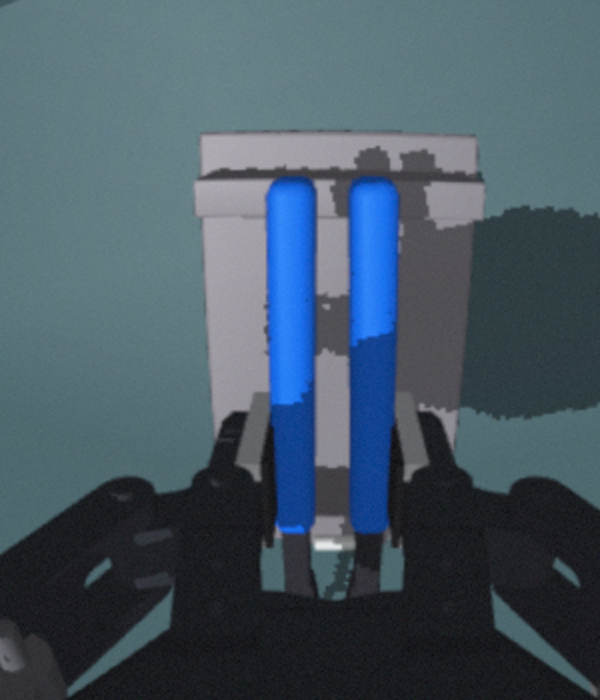

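```bash
cat >> h.py <<'E'
from scipy.optimize import least_squares
def ringpix(p,box,thr=170):
    l,t,r,b=box; f=p["frame"][t:b,l:r].astype(int); m=(f.min(2)>thr)&(f.max(2)-f.min(2)<45)
    v,u=np.nonzero(m); return np.stack([u+l,v+t],1).astype(float), m
def planept(p,uv,c,n):
    out=[]
    for u,v in uv:
        o,d=ray(p,u,v); out.append(o+d*((c-o)@n)/(d@n))
    return np.array(out)
def ringfit(pl,c0,yaw,r=24.5,fixtilt=False,fixr=True):
    """pl: list of (pic,uv). params cx,cy,cz,pitch,roll,r, per-view shift none"""
    def nrm(a,b):
        return R.from_euler("zyx",[yaw,a,b]).apply([0,0,1.])
    def res(q):
        n=nrm(q[3],q[4]); c=q[:3]; e=[]
        for p,uv in pl:
            X=planept(p,uv,c,n); e.append(np.linalg.norm(X-c,axis=1)-q[5])
        e=np.concatenate(e); return np.concatenate([e,[(q[3]/.1),(q[4]/.1),(q[5]-r)/.3]])
    s=least_squares(res,[*c0,0,0,r],loss="soft_l1"); return s.x,np.sqrt(np.mean(s.fun**2))
E
python3 - <<'E'
from h import *
import pickle
P=pickle.load(open("p5.pkl","rb"))
a,ma=ringpix(P["scene"],(283,298,318,332)); b,mb=ringpix(P["top"],(384,128,412,150),150)
print(len(a),len(b)); print("\n".join("".join(".#"[x] for x in r) for r in ma)); print("\n".join("".join(".#"[x] for x in r) for r in mb))
for nm,l in [("both",[(P["scene"],a),(P["top"],b)]),("scene",[(P["scene"],a)]),("top",[(P["top"],b)])]:
    x,e=ringfit(l,[676,-236,85],np.radians(-12.2)); print(nm,x.round(2),e.round(2))
yaw=np.radians(-12.2); print("expected",np.array([522.4,-202.5])+158*np.array([np.cos(yaw),np.sin(yaw)]))
E
```

```text
148 128Traceback (most recent call last):
  File "<stdin>", line 5, in <module>
  File "<stdin>", line 5, in <genexpr>
  File "<stdin>", line 5, in <genexpr>
TypeError: string indices must be integers, not 'numpy.bool'
```

```bash
python3 - <<'E'
from h import *
import pickle
P=pickle.load(open("p5.pkl","rb"))
a,ma=ringpix(P["scene"],(283,298,318,332)); b,mb=ringpix(P["top"],(384,128,412,150),150)
for m in (ma,mb): print("\n".join("".join(".#"[int(x)] for x in r) for r in m))
for nm,l in [("both",[(P["scene"],a),(P["top"],b)]),("scene",[(P["scene"],a)]),("top",[(P["top"],b)])]:
    x,e=ringfit(l,[676,-236,85],np.radians(-12.2)); print(nm,x.round(2),e.round(2))
yaw=np.radians(-12.2); print("expected",np.array([522.4,-202.5])+158*np.array([np.cos(yaw),np.sin(yaw)]))
E
```

```text
...................................
...................................
...................................
...................................
...................................
................##.####............
................########...........
..................########.........
......................#####........
........................####.......
.........................###.......
..........................###......
...........................##......
...........................###.....
............................##.....
............................##.....
..#.........................###....
..###.......................###....
..###.......................##.....
..###.......................##.....
...##......................###.....
...###.....................###.....
...###....................###......
....###...................###......
.....###.................###.......
.....####...............###........
......####............####.........
.......########....######..........
.........###############...........
............#########..............
....................
[... 359 characters left out ...]
.####...........####.....
...####.............###.....
...###..............####....
...###...............###....
..####...............###....
..####...............###....
..####...............###....
...###...............###....
...###..............####....
...##...............####....
....................###.....
....................###.....
............................
............................
both [ 6.7395e+02 -2.3470e+02  8.3770e+01 -4.0000e-02  1.0000e-02  2.5340e+01] 2.05
scene [ 8.8073e+02 -4.9478e+02  6.7792e+02 -0.0000e+00 -1.0000e-02  7.1700e+00] 4.72
top [ 4.22200e+02 -2.59000e+00  1.22063e+03 -1.00000e-02  0.00000e+00
  2.91000e+00] 6.29
expected [ 676.8317113  -235.88931784]
```

```bash
python3 -m creep '[0,-0.01,0,0,0,0, 0,-0.03,0,0,0,0, 0,-0.055,0,0,0,0, 0,-0.08,0,0,0,0, 0,-0.095,0,0,0,0, -0.003,-0.095,0.01,0,0,0, -0.011,-0.095,0.03,0,0,0, -0.022,-0.095,0.06,0,0,0, -0.035,-0.095,0.095,0,0,0, -0.05,-0.095,0.135,0,0,0]' 20 80
python3 -m creep '[-0.015,0,0.04,0,0,0, -0.028,0,0.08,0,0,0, -0.04,0,0.115,0,0,0, -0.048,0,0.14,0,0,0, -0.052,0,0.155,0,0,0, -0.0535,0,0.161,0,0,0, -0.0535,0,0.162,0,0,0, -0.0535,0,0.162,0,0,0, -0.0535,0,0.162,0,0,0, -0.0535,0,0.162,0,0,0]' 20 80
python3 - <<'E'
from cell import robot,imaging
from h import *
plan(robot,(484,110,177),np.radians(-12.2))
import pickle
P={n:imaging.camera(n) for n in ["scene","top","wrist"]}; pickle.dump(P,open("p6.pkl","wb"))
crop(P["scene"],(290,130,430,270),4,"pics/s6.png")
crop(P["top"],(230,80,350,220),4,"pics/t6.png")
cv2.imwrite("pics/w6.png",P["wrist"]["frame"][:,:,::-1])
E
```

```text
clock: 7.82
eef_pos: [500.6, -58.6, 175.6]
tool_rot: [0.703, -0.076, 0.075, -0.703]
contact_force: [0.0, 0.2, -1.5]
width: 25.8
clock: 9.07
eef_pos: [483.8, 109.2, 177.1]
tool_rot: [-0.703, 0.075, -0.075, 0.703]
contact_force: [-0.5, 0.1, -2.0]
width: 25.8
pos [483.8 109.2 177.1] F [-0.5  0.1 -2. ] w 25.8 q [ 0.55  0.22 -0.38 -0.   -0.97 -2.33] t 9.075
tool axes: [[0.977, 0.0, 0.212], [-0.212, 0.0, 0.977], [0.0, -1.0, 0.0]]
shift [0.     0.0001 0.0008] rot [-0.     -0.0009  0.    ]
```

View pics/s6.png

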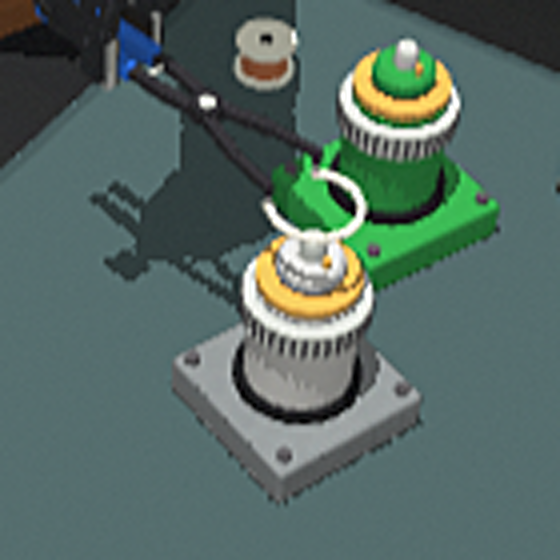

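View pics/t6.png

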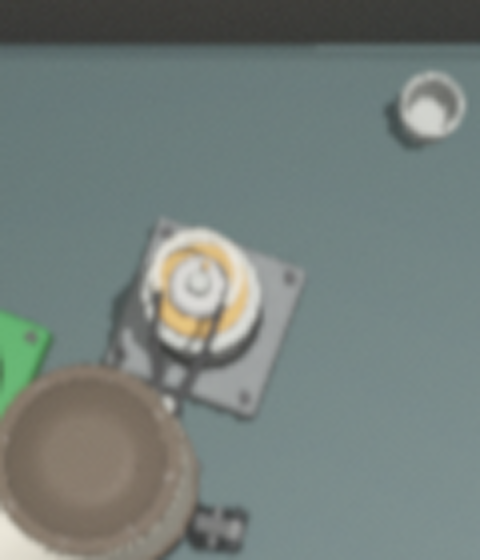

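View pics/w6.png

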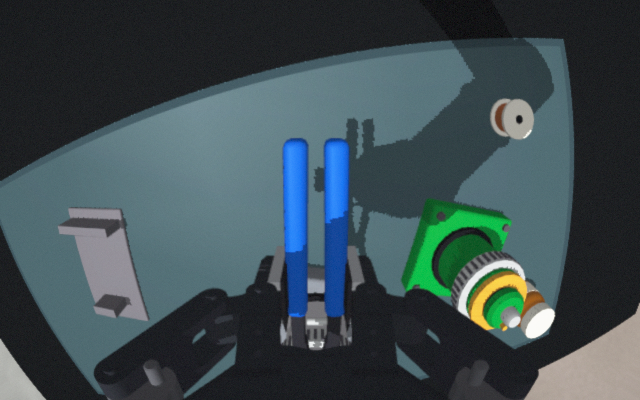

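```bash
python3 - <<'E'
from h import *
import pickle
P=pickle.load(open("p6.pkl","rb")); p=P["scene"]
a,ma=ringpix(p,(352,168,384,191),165)
print("\n".join("".join(".#"[int(x)] for x in r) for r in ma))
n=np.array([0,0,1.])
for z in (177,180,183):
    X=planept(p,a,np.array([637,77,z]),n)
    f=lambda q:np.linalg.norm(X[:,:2]-q[:2],axis=1)-q[2]
    s=least_squares(f,[637,77,25],loss="soft_l1"); print(z,s.x.round(1),np.sqrt(np.mean(f(s.x)**2)).round(2))
E
```

```text
................................
................................
................................
................................
................................
................#######.........
..................#######.......
......................####......
........................###.....
.........................###....
..........................##....
...........................##...
...........................##...
....##.....................##...
....###....................##...
.....##....................##...
......##...................##...
......####................###...
.......####..............###....
........#####..........####.....
..........#########.######......
..........#############.........
.........####.########..........
177 [634.3  78.5  25.6] 2.25
180 [635.6  75.7  25.5] 2.24
183 [637.   73.   25.4] 2.23
```

```bash
python3 -m creep '[0,0.004,0,0,0,0, 0.0002,0.01,0.0005,0,0,0, 0.0005,0.017,0.001,0,0,0, 0.0005,0.023,0.001,0,0,0, 0.0005,0.028,0.001,0,0,0, 0.0005,0.03,0.001,0,0,0, 0.0005,0.03,0.001,0,0,0, 0.0005,0.03,0.001,0,0,0]' 20 80
python3 - <<'E'
from cell import robot,imaging
from h import *
plan(robot,(484,110,147),np.radians(-12.2))
import pickle
P={n:imaging.camera(n) for n in ["scene","top"]}; pickle.dump(P,open("p7.pkl","wb"))
crop(P["scene"],(340,160,400,220),12,"pics/s7.png")
crop(P["top"],(255,120,310,175),11,"pics/t7.png")
E
```

```text
clock: 10.22
eef_pos: [484.6, 110.6, 147.3]
tool_rot: [-0.703, 0.075, -0.075, 0.703]
contact_force: [-0.2, -0.0, -2.1]
width: 25.9
pos [484.6 110.6 147.3] F [-0.2 -0.  -2.1] w 25.9 q [ 0.55  0.25 -0.42  0.   -0.9  -2.34] t 10.225
tool axes: [[0.977, 0.001, 0.211], [-0.211, 0.0, 0.977], [0.0, -1.0, 0.0]]
shift [-0.0005  0.0003 -0.0007] rot [-0.0003 -0.      0.0005]
```

View pics/s7.png

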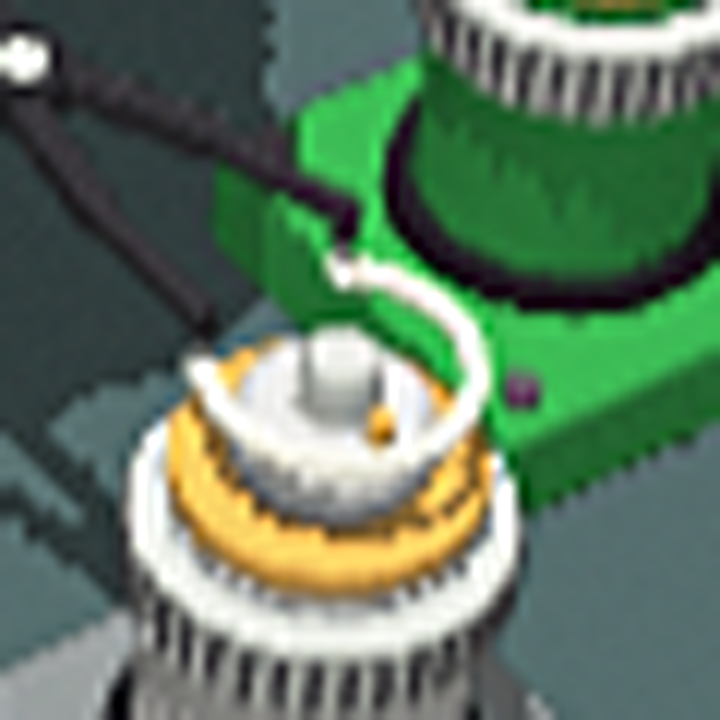

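View pics/t7.png

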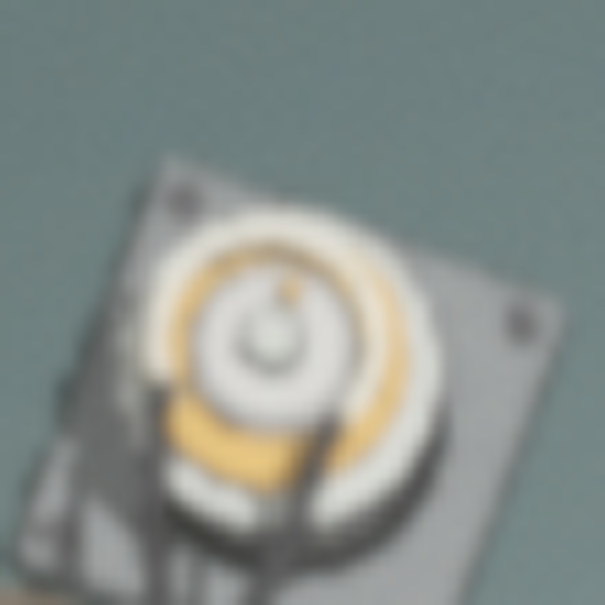

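```bash
cat > ov.py <<'E'
from h import *
def circ(c,r,z,n=72): 
    a=np.linspace(0,2*np.pi,n); return np.stack([c[0]+r*np.cos(a),c[1]+r*np.sin(a),0*a+z],1)
def ov(p,box,s,fn,items):
    l,t,r,b=box; im=cv2.resize(p["frame"][:,:,::-1][t:b,l:r],None,fx=s,fy=s,interpolation=cv2.INTER_CUBIC)
    for X,col in items:
        q=((proj(p,X)-[l,t]+.5)*s).round().astype(int); cv2.polylines(im,[q.reshape(-1,1,2)],False,col,1)
    cv2.imwrite(fn,im)
E
python3 - <<'E'
from ov import *
import pickle
P=pickle.load(open("p7.pkl","rb"))
V=(637,77); Rg=(638,78)
it=[(circ(V,31,126),(255,0,0)),(circ(V,17,141),(255,0,255)),(circ(V,20,137),(255,0,255)),(circ(V,8,154),(255,0,0)),(circ(Rg,22.25,149.5),(0,0,255)),(circ(Rg,28,149.5),(0,160,0))]
ov(P["scene"],(340,160,400,220),12,"pics/s7o.png",it)
ov(P["top"],(255,120,310,175),11,"pics/t7o.png",it)
E
```

```text
(no output)
```

View pics/s7o.png

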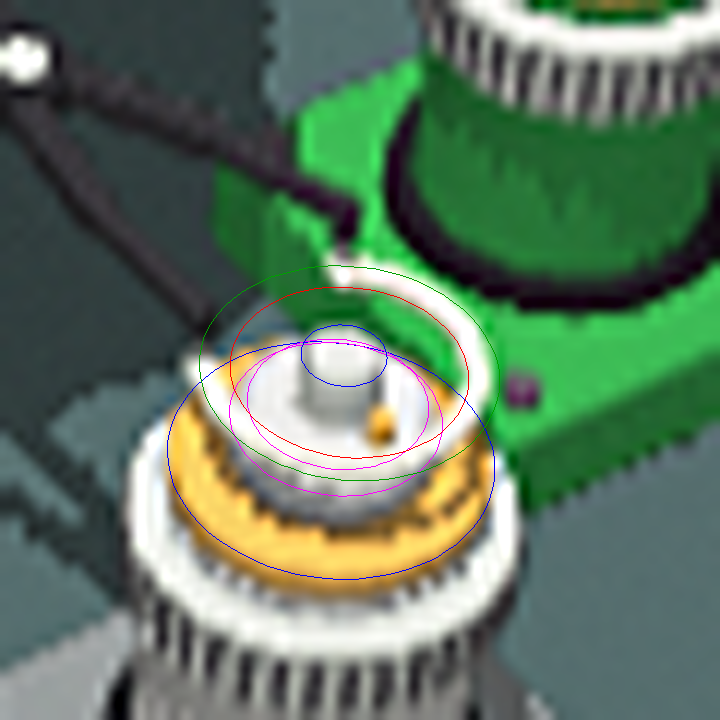

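View pics/t7o.png

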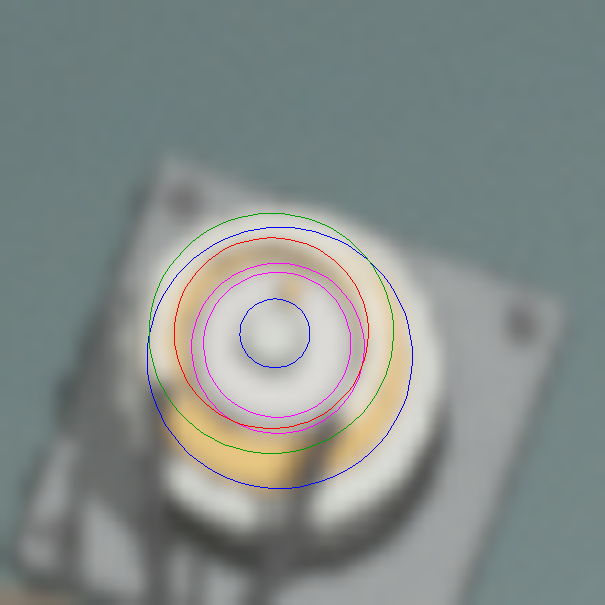

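```bash
python3 -m creep '[0,0.002,-0.0005,0,0,0, -0.0003,0.004,-0.0005,0,0,0, -0.0003,0.006,-0.0005,0,0,0, -0.0003,0.008,-0.0005,0,0,0, -0.0003,0.008,-0.0005,0,0,0]' 20 80
python3 - <<'E'
from cell import robot,imaging
from ov import *
plan(robot,(484.3,110,139),np.radians(-12.2))
import pickle
P={n:imaging.camera(n) for n in ["scene","top"]}; pickle.dump(P,open("p8.pkl","wb"))
crop(P["scene"],(340,160,400,220),10,"pics/s8.png")
crop(P["top"],(255,120,310,175),10,"pics/t8.png")
E
```

```text
clock: 10.95
eef_pos: [484.0, 110.0, 138.8]
tool_rot: [0.703, -0.075, 0.075, -0.703]
contact_force: [-0.7, 0.1, -2.1]
width: 25.7
pos [484.  110.  138.8] F [-0.7  0.1 -2.1] w 25.7 q [ 0.55  0.26 -0.43 -0.   -0.88 -2.34] t 10.95
tool axes: [[0.977, -0.0, 0.211], [-0.211, -0.0, 0.977], [-0.0, -1.0, -0.0]]
shift [ 0.0003 -0.0002  0.    ] rot [ 0.0004 -0.0001 -0.0004]
```

View pics/s8.png

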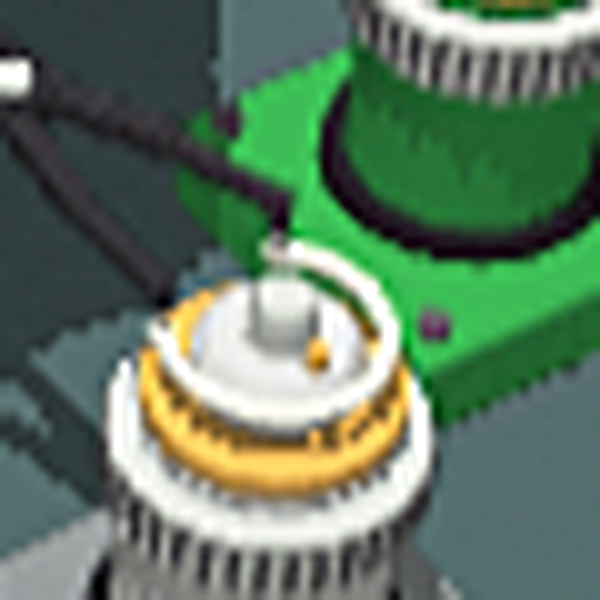

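View pics/t8.png

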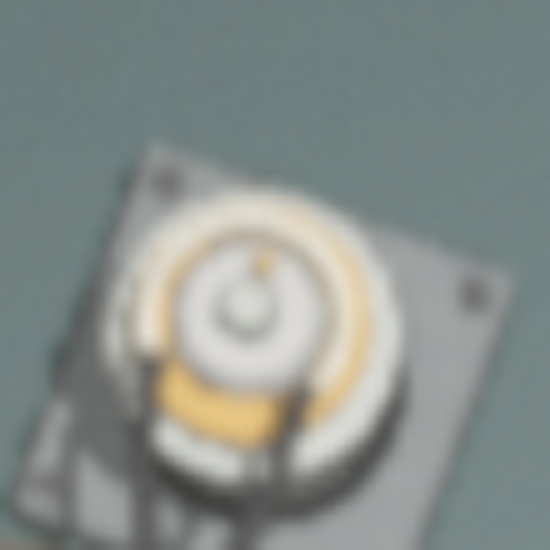

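```bash
python3 - <<'E'
from ov import *
import pickle
P=pickle.load(open("p8.pkl","rb"))
V=(637,77); Rg=(637,78)
zr=140.8
it=[(circ(V,17,141),(255,0,255)),(circ(V,20,137),(255,0,255)),(circ(V,8,154),(255,0,0)),(circ(Rg,22.25,zr),(0,0,255)),(circ(Rg,27,zr),(0,160,0))]
ov(P["scene"],(350,178,386,208),20,"pics/s8o.png",it)
ov(P["top"],(262,132,298,168),16,"pics/t8o.png",it)
f=P["top"]["frame"]
for v in (147,149,151): print(v,[(u,*f[v,u]) for u in range(264,297)])
E
```

```text
147 [(264, np.uint8(99), np.uint8(108), np.uint8(107)), (265, np.uint8(115), np.uint8(119), np.uint8(118)), (266, np.uint8(137), np.uint8(140), np.uint8(137)), (267, np.uint8(169), np.uint8(171), np.uint8(165)), (268, np.uint8(187), np.uint8(185), np.uint8(177)), (269, np.uint8(204), np.uint8(200), np.uint8(186)), (270, np.uint8(217), np.uint8(211), np.uint8(197)), (271, np.uint8(217), np.uint8(207), np.uint8(187)), (272, np.uint8(207), np.uint8(189), np.uint8(157)), (273, np.uint8(197), np.uint8(183), np.uint8(160)), (274, np.uint8(201), np.uint8(196), np.uint8(189)), (275, np.uint8(212), np.uint8(211), np.uint8(207)), (276, np.uint8(216), np.uint8(215), np.uint8(211)), (277, np.uint8(214), np.uint8(213), np.uint8(209)), (278, np.uint8(210), np.uint8(209), np.uint8(205)), (279, np.uint8(200), np.uint8(199), np.uint8(194)), (280, np.uint8(187), np.uint8(181), np.uint8(169)), (281, np.uint8(194), np.uint8(182), np.uint8(163)), (282, np.uint8(208), np.uint8(201), np.uint8(190)), (283, np.uint8(215), np.uint8(213), np.uint8(208)), (284, np.uint8(212), np.uint8(210), np.uint8(206)), (285
[... 3360 characters left out ...]
t8(212), np.uint8(208)), (284, np.uint8(219), np.uint8(218), np.uint8(215)), (285, np.uint8(215), np.uint8(214), np.uint8(211)), (286, np.uint8(204), np.uint8(203), np.uint8(199)), (287, np.uint8(193), np.uint8(189), np.uint8(180)), (288, np.uint8(200), np.uint8(192), np.uint8(175)), (289, np.uint8(224), np.uint8(216), np.uint8(198)), (290, np.uint8(229), np.uint8(212), np.uint8(182)), (291, np.uint8(224), np.uint8(204), np.uint8(169)), (292, np.uint8(215), np.uint8(209), np.uint8(196)), (293, np.uint8(211), np.uint8(212), np.uint8(206)), (294, np.uint8(195), np.uint8(197), np.uint8(192)), (295, np.uint8(164), np.uint8(167), np.uint8(164)), (296, np.uint8(157), np.uint8(160), np.uint8(160))]
```

View pics/s8o.png

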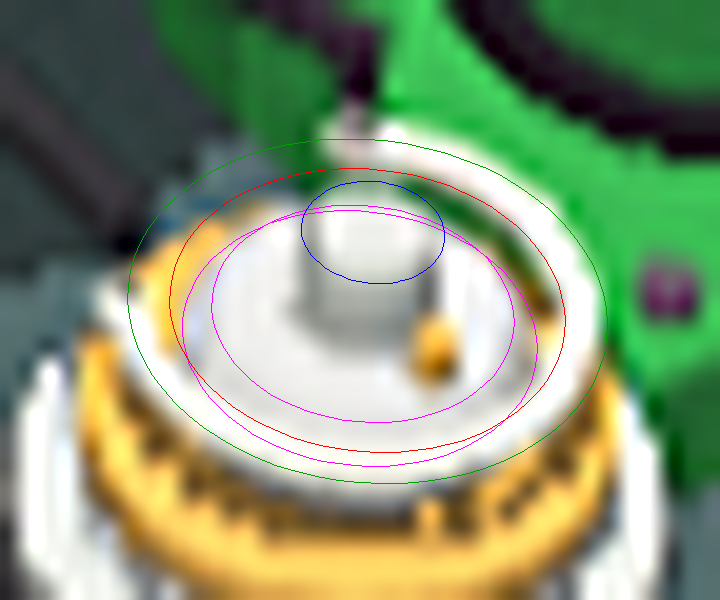

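View pics/t8o.png

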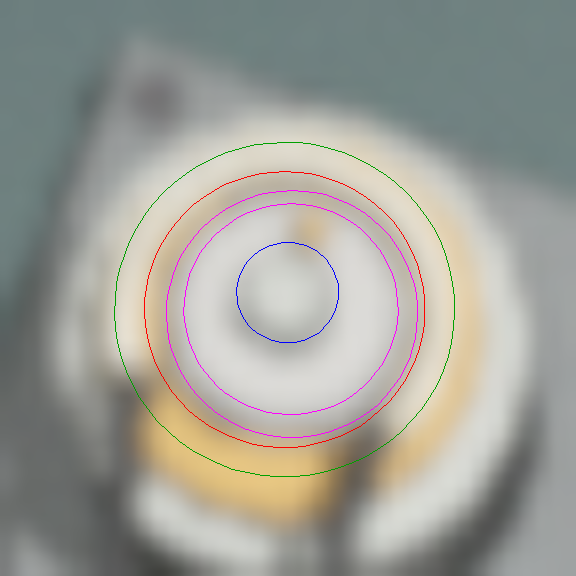

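```bash
python3 -m creep '[0,0,-0.0007,0,0,0, 0,0.001,-0.0007,0,0,0, 0,0.002,-0.0007,0,0,0, 0,0.003,-0.0007,0,0,0, 0,0.004,-0.0007,0,0,0, 0,0.004,-0.0007,0,0,0]' 20 80
python3 - <<'E'
from cell import robot,imaging
from ov import *
plan(robot,(484.3,109.3,135),np.radians(-12.2))
P={n:imaging.camera(n) for n in ["scene","top"]}
crop(P["scene"],(350,178,386,208),20,"pics/s9.png")
crop(P["top"],(262,132,298,168),16,"pics/t9.png")
E
```

```text
clock: 11.8
eef_pos: [483.9, 109.4, 134.9]
tool_rot: [0.703, -0.075, 0.075, -0.703]
contact_force: [0.7, -0.0, -1.5]
width: 26.1
pos [483.9 109.4 134.9] F [ 0.7 -0.  -1.5] w 26.1 q [ 0.55  0.27 -0.44 -0.   -0.87 -2.33] t 11.8
tool axes: [[0.977, -0.0, 0.211], [-0.211, -0.0, 0.977], [-0.0, -1.0, -0.0]]
shift [ 0.0004 -0.0001 -0.    ] rot [ 0.0002 -0.0001 -0.0002]
```

View pics/s9.png

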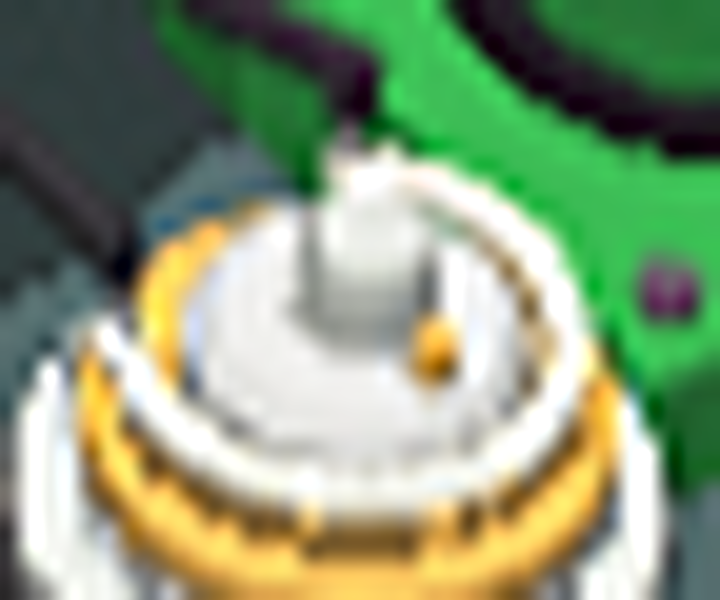

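View pics/t9.png

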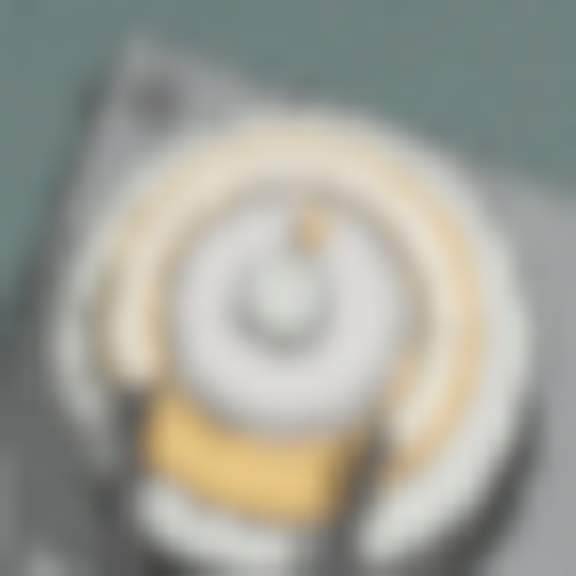

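```bash
python3 - <<'E'
from cell import robot,imaging
from ov import *
import pickle
P={n:imaging.camera(n) for n in ["scene","top"]}; pickle.dump(P,open("p9.pkl","wb"))
# average several frames for noise
V=(637,77)
zr=136.8
for nm,Rg in (("a",(637,77)),("b",(636,77))):
    it=[(circ(V,17,141),(255,0,255)),(circ(V,20,137),(255,0,255)),(circ(V,31,126),(255,0,0)),(circ(Rg,22.25,zr),(0,0,255)),(circ(Rg,27,zr),(0,160,0))]
    ov(P["scene"],(350,178,386,208),20,f"pics/s9{nm}.png",it)
    ov(P["top"],(262,132,298,168),16,f"pics/t9{nm}.png",it)
E
python3 -c "
import cv2,numpy as np
a=[cv2.resize(cv2.imread('pics/%s9a.png'%k),(400,h)) for k,h in (('s',333),('t',400))]
a[0]=cv2.copyMakeBorder(a[0],0,67,0,0,0);cv2.imwrite('pics/c9a.png',np.hstack(a))"
```

```text
(no output)
```

View pics/s9a.png

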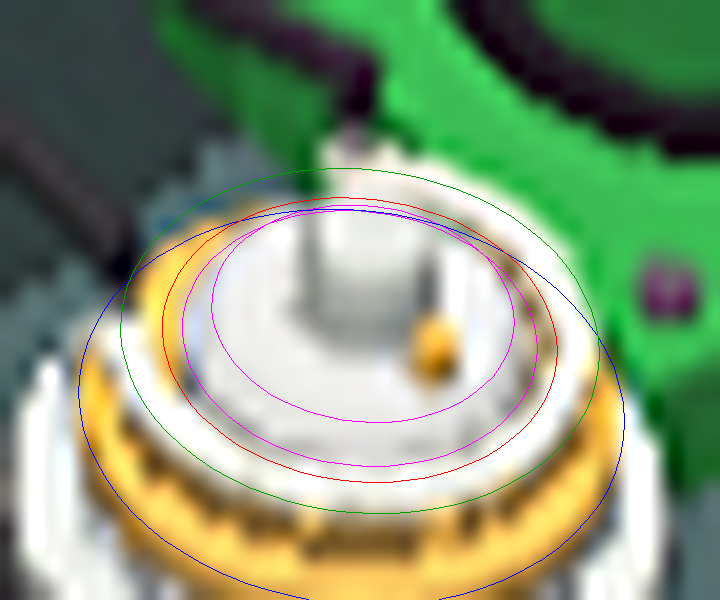

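View pics/t9a.png

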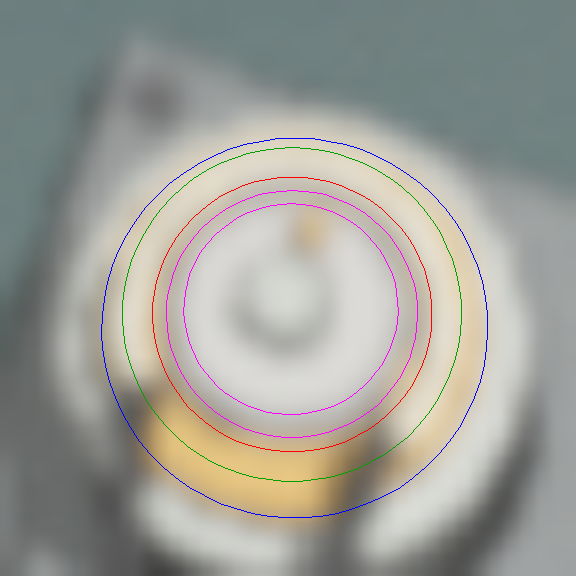

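```bash
python3 -m creep '[0.0002,0.001,0,0,0,0, 0.0003,0.002,0,0,0,0, 0.0003,0.003,0,0,0,0, 0.0003,0.004,0,0,0,0, 0.0003,0.005,0,0,0,0, 0.0003,0.006,0,0,0,0, 0.0003,0.007,0,0,0,0, 0.0003,0.007,0,0,0,0]' 20 80
python3 - <<'E'
from cell import robot,imaging
from ov import *
plan(robot,(484.3,109.3,128),np.radians(-12.2))
P={n:imaging.camera(n) for n in ["scene","top"]}
crop(P["scene"],(350,178,386,208),20,"pics/s10.png")
crop(P["scene"],(280,120,400,230),6,"pics/s10w.png")
E
```

```text
clock: 13.0
eef_pos: [484.2, 109.3, 127.9]
tool_rot: [0.703, -0.075, 0.075, -0.703]
contact_force: [-0.6, 0.2, -2.4]
width: 25.6
pos [484.2 109.3 127.9] F [-0.6  0.2 -2.4] w 25.6 q [ 0.55  0.27 -0.45 -0.   -0.85 -2.33] t 13.0
tool axes: [[0.977, -0.0, 0.211], [-0.211, -0.0, 0.977], [-0.0, -1.0, -0.0]]
shift [ 0.0001 -0.0001 -0.    ] rot [ 0.0001 -0.0001 -0.0002]
```

View pics/s10.png

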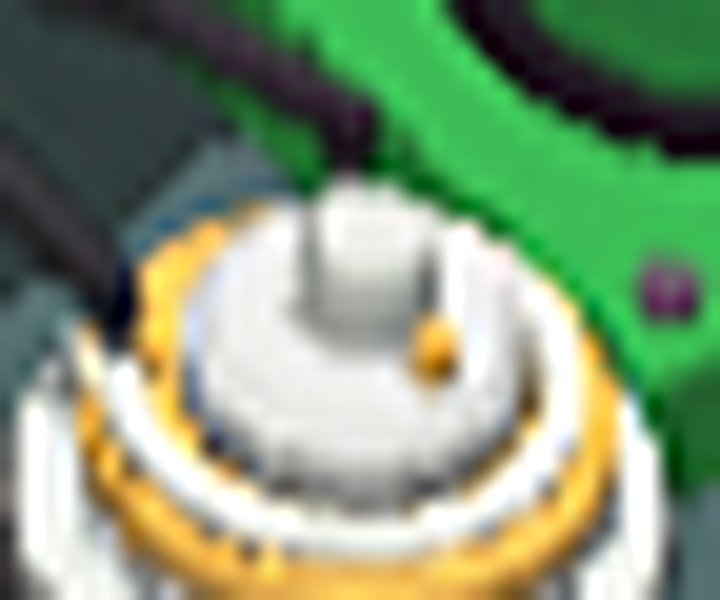

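View pics/s10w.png

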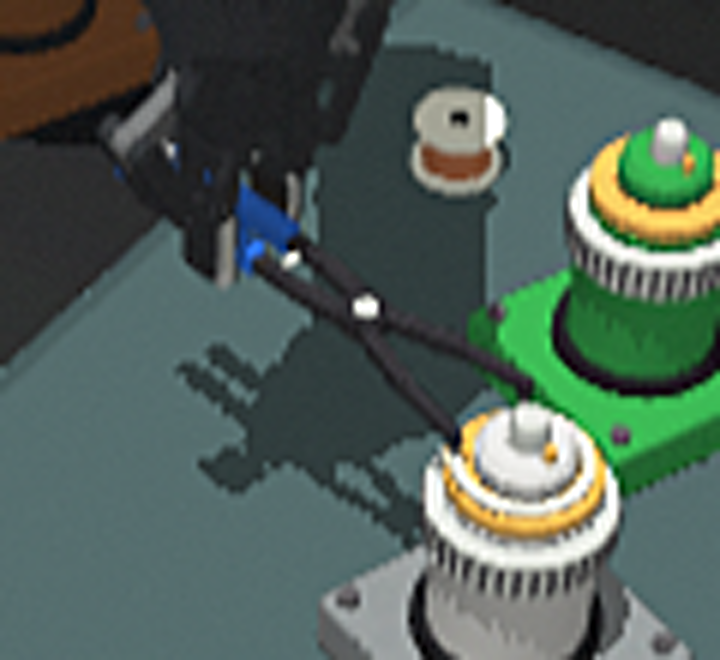

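Ring surrounds the neck, no contact. Continue in small steps to the collar.

```bash
python3 -m creep '[0,0.0005,0,0,0,0, 0,0.001,0,0,0,0, 0,0.0015,0,0,0,0, 0,0.0015,0,0,0,0]' 20 80
python3 -m creep '[0,0.0003,0,0,0,0, 0,0.0005,0,0,0,0, 0,0.0005,0,0,0,0]' 20 80
python3 -m creep '[0,0.0003,0,0,0,0, 0,0.0005,0,0,0,0, 0,0.0005,0,0,0,0]' 20 80
python3 - <<'E'
from cell import robot
s=robot.sense();print(s["contact_force"],s["wrist_torque"],s["eef_pos"])
E
```

```text
clock: 13.6
eef_pos: [484.2, 109.3, 126.5]
tool_rot: [0.703, -0.075, 0.075, -0.703]
contact_force: [0.2, 0.3, -2.2]
width: 25.6
clock: 13.98
eef_pos: [484.2, 109.4, 126.0]
tool_rot: [-0.703, 0.075, -0.075, 0.703]
contact_force: [0.0, 0.5, -2.3]
width: 25.9
clock: 14.35
eef_pos: [484.3, 109.4, 125.5]
tool_rot: [-0.703, 0.075, -0.075, 0.703]
contact_force: [0.1, 0.4, -2.9]
width: 25.6
[ 0.0927851   0.41126947 -2.86832865] [-0.03519191  0.07608388  0.00267051] [484.25386408 109.40420238 125.54660696]
```

```bash
for i in 1; do python3 -m creep '[0,0.0002,0,0,0,0, 0,0.0004,0,0,0,0, 0,0.0004,0,0,0,0]' 20 80; done
python3 - <<'E'
from cell import robot,imaging
from h import *
s=robot.sense();print(s["contact_force"],s["wrist_torque"],s["eef_pos"])
P={n:imaging.camera(n) for n in ["scene","top"]}
crop(P["scene"],(350,178,386,208),20,"pics/s11.png")
crop(P["top"],(262,132,298,168),14,"pics/t11.png")
E
```

```text
clock: 14.72
eef_pos: [484.2, 109.4, 125.2]
tool_rot: [-0.703, 0.075, -0.075, 0.703]
contact_force: [-0.5, 0.1, -1.3]
width: 25.9
[-0.49418514  0.06819604 -1.32115361] [ 0.0425815   0.0294164  -0.00631404] [484.24767357 109.37824562 125.15729913]
```

View pics/s11.png

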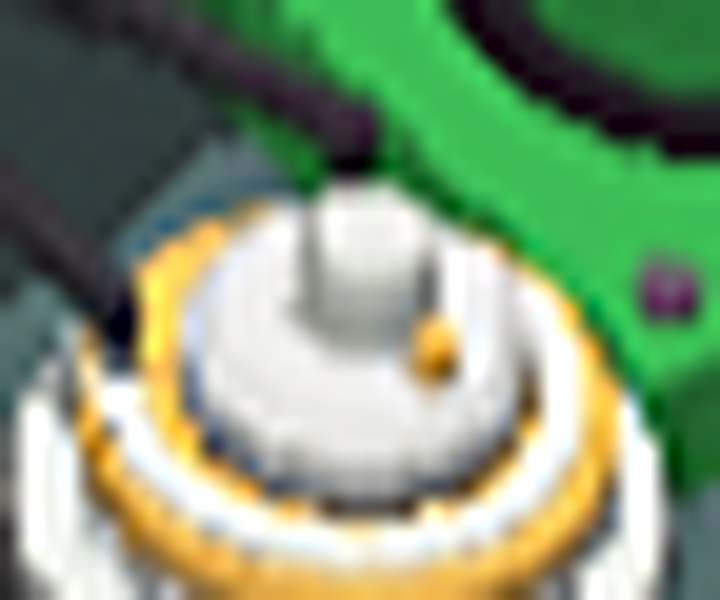

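View pics/t11.png

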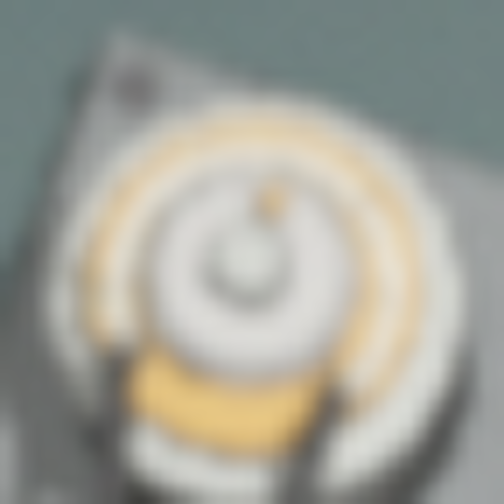

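```bash
cat > f.py <<'E'
from cell import robot,imaging
import numpy as np
F=[];T=[]
for i in range(4):
    imaging.camera("top"); s=robot.sense(); F.append(s["contact_force"]);T.append(s["wrist_torque"])
print(np.mean(F,0).round(2),np.mean(T,0).round(3),s["eef_pos"].round(2),s["clock"])
E
python3 f.py; python3 -m creep '[0,0.0002,0,0,0,0, 0,0.0004,0,0,0,0, 0,0.0004,0,0,0,0]' 20 80 >/dev/null; python3 f.py
```

```text
[-0.71  0.15 -1.53] [ 0.038  0.071 -0.026] [484.28 109.4  125.15] 15.025
[-0.08 -0.3  -1.02] [ 0.025  0.062 -0.032] [484.26 109.38 124.76] 15.6
```

```bash
python3 -m creep '[0,0.0002,0,0,0,0, 0,0.0004,0,0,0,0, 0,0.0004,0,0,0,0]' 20 80 >/dev/null; python3 f.py;  python3 -m creep '[0,0.0002,0,0,0,0, 0,0.0004,0,0,0,0, 0,0.0004,0,0,0,0]' 20 80 >/dev/null; python3 f.py
```

```text
[-1.17  0.21 -0.28] [ 0.019  0.038 -0.023] [484.28 109.42 124.38] 16.175
[-0.44 -0.    0.19] [0.018 0.039 0.023] [484.26 109.39 123.97] 16.75
```

```bash
python3 - <<'E'
from cell import robot,imaging
from ov import *
import pickle
P={n:imaging.camera(n) for n in ["scene","top","wrist"]}
pickle.dump(P,open("p12.pkl","wb"))
crop(P["scene"],(350,178,386,208),20,"pics/s12.png")
crop(P["wrist"],(150,50,450,400),2,"pics/w12.png")
V=(637,77)
it=[(circ(V,20,137),(255,0,255)),(circ(V,31,126),(255,0,0)),(circ(V,22.25,127.25),(0,0,255)),(circ(V,27,127.25),(0,160,0))]
ov(P["scene"],(350,178,386,208),20,"pics/s12o.png",it)
print(robot.sense()["wrist_torque"],robot.sense()["tau"])
E
```

```text
[0.0522237  0.03890787 0.07487748] [-1.84615105e-01 -2.98403013e+01  1.52072203e+01  3.40306744e+00
  1.25906095e-02 -1.82010561e-03]
```

View pics/s12.png

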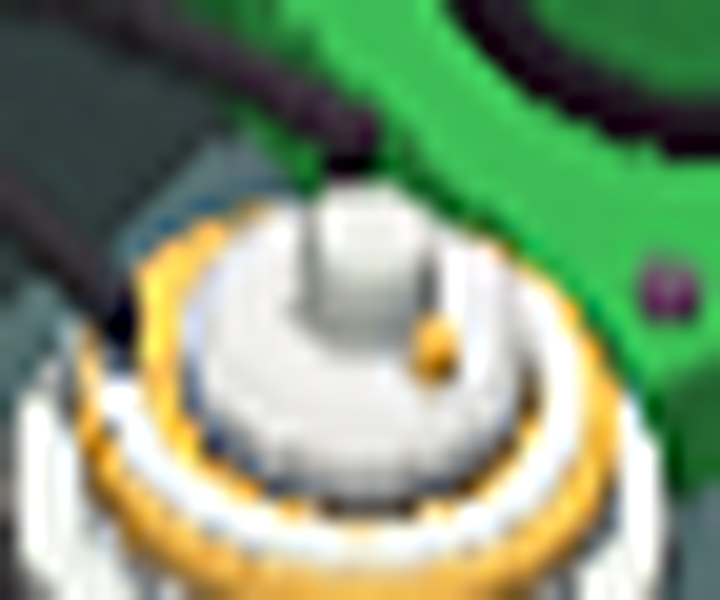

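View pics/s12o.png

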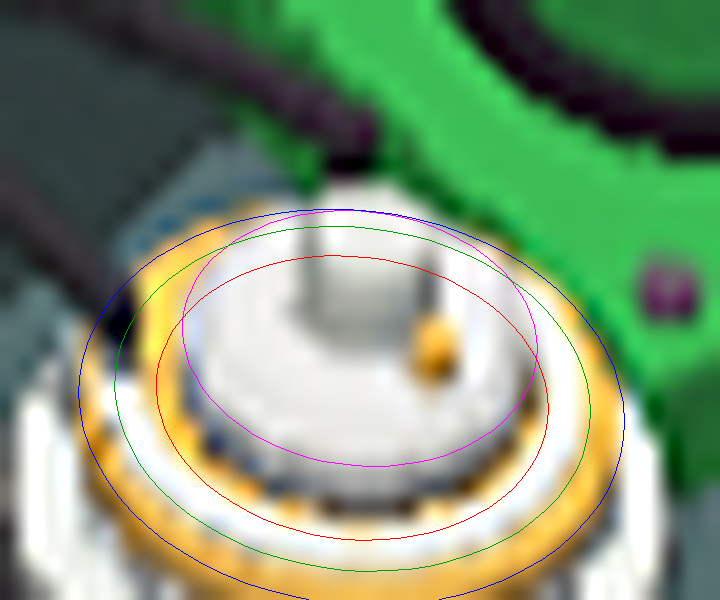

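View pics/w12.png

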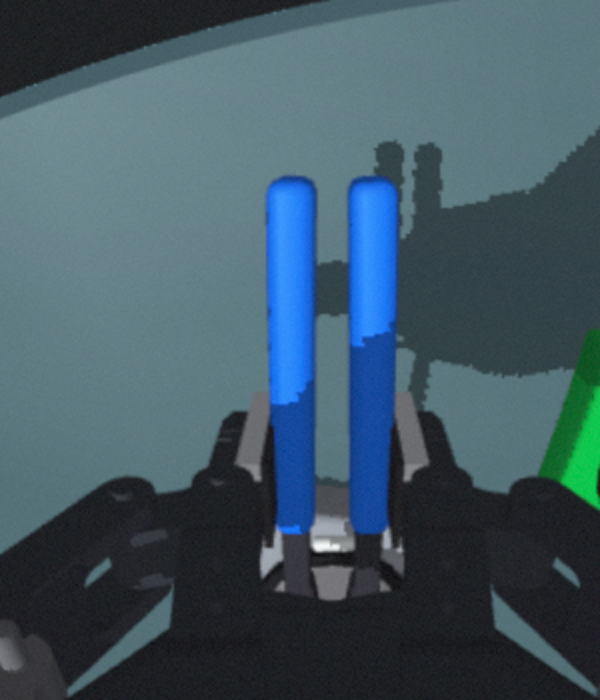

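```bash
python3 -m creep '[0,-0.0004,0,0,0,0, 0,-0.0008,0,0,0,0, 0,-0.001,0,0,0,0, 0,-0.001,0,0,0,0]' 20 80 >/dev/null; python3 f.py
python3 - <<'E'
from cell import robot,imaging
from ov import *
import pickle
P={n:imaging.camera(n) for n in ["scene","top"]}
a=pickle.load(open("p12.pkl","rb"))
crop(P["scene"],(350,178,386,208),20,"pics/s13.png")
A=a["scene"]["frame"][185:208,350:386].astype(np.float32).mean(2); B=P["scene"]["frame"][185:208,350:386].astype(np.float32).mean(2)
print(cv2.phaseCorrelate(A,B), np.abs(A-B).mean())
print(robot.sense()["qpos"],robot.sense()["joint_vel"].round(4),robot.sense()["width"])
E
```

```text
[ 0.21 -0.16 -0.82] [-0.047 -0.183  0.011] [484.27 109.36 124.86] 17.6
((0.02186053537315047, -0.012006366205110197), 1.0016138105204813) 1.3373592
[ 5.49828271e-01  2.78901338e-01 -4.50452954e-01  6.56063636e-05
 -8.41413797e-01 -2.33366309e+00] [-0.0004  0.0002 -0.0003 -0.0013 -0.0019 -0.0004] 26.283104842428415
```

View pics/s13.png

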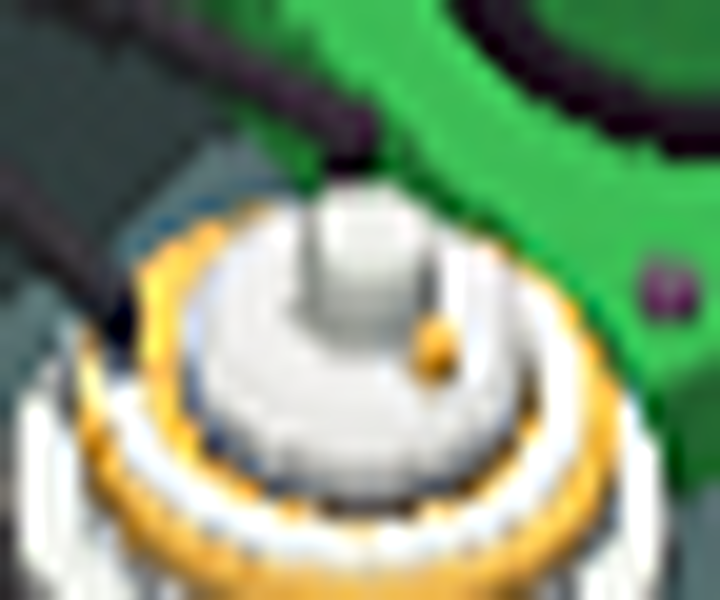

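```bash
python3 f.py; python3 -c "
from cell import close_job; print(close_job())"
```

```text
[ 0.31 -0.25 -1.49] [-0.013 -0.155  0.021] [484.23 109.36 124.89] 17.9
the job is handed in; nothing more can be done
None
```

I brought the circlip to its groove on the steel vessel's neck and handed the job in at about 17.9 s. The pliers were still gripped at 80 N and the ring was still spread. The report gives no verdict.

**What I did:** I took the pliers off the rest by both sleeves and squeezed the handles to the stop. I then carried the ring over the neck and lowered it in small steps, checking the images on the way down.

**What the last checks showed:**
- **Seat:** The ring rests on the brass collar. The last two scene pictures are the same to within about 0.02 px, although the tool moved 0.9 mm up between them. The model outlines put the ring concentric with the neck to about 1 mm.
- **Squeeze:** The sleeves were parallel in the last wrist picture. The reported finger opening was about 26 mm, less than the 30 mm stated for the sleeves. I put the difference down to the pads giving way and did not check it further.
- **Force:** The ring touched the collar at a tool height of about 125.3 to 125.6 mm. I pressed about 1.5 mm too far, to roughly 2 N, then backed off. About 1 N of contact was left at the end, with the arm still.
- **Disagreement:** The torque readings changed much less than a load at the ring should have caused, so I relied on the pictures and the force for the contact.
- **Level:** I did not measure the ring's levelness separately. The overpress suggests a tilt of the pliers of at most about half a degree.
- **Bystanders:** I moved nothing near the jar, spool or cup, and took no separate picture of them at the end.

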